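Close a tablet's trim along its edge

ROBOT

A 7-joint arm with a two-finger parallel gripper is mounted at the origin on the work surface; the furniture and walls round the work are solid. World frame = base frame: x ahead of the robot, y to its left, z up, the work surface at z = 0. Lengths are in m, angles in rad, forces in N, time in s.
With the tool pointing down it reaches from about 0.4 to 0.85 m from the base axis. Payload 10.4 kg.
Tool frame: the origin (TCP) lies midway between the tips of the shut fingers; the grasp point (between the pads) lies 19 mm behind it (arm.tcp_to_grasp is the distance from the TCP to the grasp point, in m); z points along the fingers, y is the direction in which the jaws open and shut (so a half turn about z gives the same grasp; the last joint's range is limited). The gripper opens to 87 mm and grips with 3 to 60 N. Pads are 19 mm wide; open, the fingers measure 117 mm over their backs; the gripper's body (75 mm by 190 mm) begins 51 mm behind the grasp point.
Start: joints at [-1.175, 0.332, -0.065, 1.46, 0.022, 1.35, -0.088], TCP at [0.254, 0.571, 0.223] pointing down, gripper open.
Joint ranges: [-2.6, 2.6], [-0.5, 2.12], [-1.47, 1.34], [0.16, 2.42], [-1.27, 4.41], [0.06, 2.06], [-2.6, 2.6]. Speed limits (rad/s): [2.22, 2.22, 2.79, 2.79, 3.14, 3.14, 3.14].

INTERFACE

Orientations are given as a 3x3 rotation matrix whose columns are the frame's x, y, z axes.
In Python, from bench import observe, optics, order, arm gives the robot as it stands.
- The arm moves only by the tool move_arm, never from a script. Its argument "targets" is a list of rows, each an object of numbers: "gripper": the closure, from -1 (fully open) to 1 (shut); "tx", "ty", "tz": the shift along the world's x, y, z in m; "turn": the turn about the world's z in degrees. In form: [{"gripper": .., "tx": .., "ty": .., "tz": .., "turn": ..}, ...]. A call has 1 to 5 rows; each row shifts and turns the commanded pose from where the row before left it; what a row does not reach is not made up. A row lasts 1/12 s, in which the tool goes at most 41.7 mm and 7.16 degrees, less where a joint would pass 70% of its speed; a pose out of reach is approached as far as the arm can. A call is refused whole if a number of a shift passes 0.0417 or a number of a turn 7.16, either way. A call with a gripper value outside its range is refused whole. The fingers move at their own pace and stop on an object; "squeeze" is the grip in N (left out, the last holds). Time passes only in rows, so rows that do not move let the fingers close. It gives the time, the measured TCP pose, the force and the opening at its end, in the units of the state.
- observe(): the state, without advancing time (a new reading comes with each control period).
- optics.get_image(name): name is "side" or "top" or "wrist"; returns a dict with "frame" (384x512x3 uint8, blue, green, red), "K" (3x3 intrinsics, pixels), "rvec" (rotation vector, rad) and "tvec" (3), from world to camera coordinates, as OpenCV has them; the wrist camera has in their place "mount" (4x4, takes a point from camera to tool coordinates, whose origin is the TCP and whose axes are the flange's). Camera axes: x right, y down, z forward; pixel columns grow to the right and rows downward; lengths in m; the calibration is good to about 2 mm. A picture is of the moment at which its call begins: read the wrist's pose just before it. There is no depth.
- order.finish_job(): hands the job in, once; it reports no verdict.
The state is a dict: "t": time; "q": joint angles; "qd": joint speeds; "tau": joint torques, N m; "position": TCP position; "eef_rot": TCP orientation; "ft_force": force on the tool from outside, world axes, zero at the start; "ft_torque": the same for the moment, N m; "opening": finger opening in m.
Only numpy, scipy, OpenCV 4.12 (cv2) and the standard library are available. Lean on these libraries where they do the work, as an engineer would, in place of code of your own. Each camera call takes 0.05 s, during which the arm holds its last target.

TASK

Close the tablet's trim by running the fingertips along it: start at the end of the row where the blue cap stands, and gently press the six orange clips fully down one after another, following the edge round the corner to the other end. Stay close over the trim (within about 3 cm of it) from the first clip to the last, then move clear; do not grip, lift or shift the tablet, and leave the other things alone.

Things in the scene. Friction and masses are not known exactly. Their poses are not given: they have to be found in the camera images.
- tablet: loose tablet, dark inner panel up, 245 x 178 x 9 mm, about 0.8 kg. Origin: centre of its underside; x along its length (robot's left, within 20 degrees), y across (towards the robot), z up. A black L-shaped trim runs along the far long edge (y = -77 mm) and round the far right corner down the right short edge (x = -111 mm), with six orange push clips 50 mm apart in each row, 64 mm across the corner.
- clip1_top (a point): centre of the top face of an orange push clip, far row, first (far left): 20 x 11 mm, long side along the trim. Top face 17 mm above the worktop when raised (about 7 mm proud of the trim), 12 mm when home.
- clip1 (a joint): travel of that clip in m, far row, first (far left): 0 raised (start), 0.005 home against its stop. Pushed straight down with about 3 N it slides down and stays where it is left (friction, no spring).
- clip2_top (a point): centre of the top face of an orange push clip, far row, second: 20 x 11 mm, long side along the trim. Top face 17 mm above the worktop when raised (about 7 mm proud of the trim), 12 mm when home.
- clip2 (a joint): travel of that clip in m, far row, second: 0 raised (start), 0.005 home against its stop. Pushed straight down with about 3 N it slides down and stays where it is left (friction, no spring).
- clip3_top (a point): centre of the top face of an orange push clip, far row, third: 20 x 11 mm, long side along the trim. Top face 17 mm above the worktop when raised (about 7 mm proud of the trim), 12 mm when home.
- clip3 (a joint): travel of that clip in m, far row, third: 0 raised (start), 0.005 home against its stop. Pushed straight down with about 3 N it slides down and stays where it is left (friction, no spring).
- clip4_top (a point): centre of the top face of an orange push clip, far row, fourth (next to the corner): 20 x 11 mm, long side along the trim. Top face 17 mm above the worktop when raised (about 7 mm proud of the trim), 12 mm when home.
- clip4 (a joint): travel of that clip in m, far row, fourth (next to the corner): 0 raised (start), 0.005 home against its stop. Pushed straight down with about 3 N it slides down and stays where it is left (friction, no spring).
- clip5_top (a point): centre of the top face of an orange push clip, right-hand row, first after the corner: 20 x 11 mm, long side along the trim. Top face 17 mm above the worktop when raised (about 7 mm proud of the trim), 12 mm when home.
- clip5 (a joint): travel of that clip in m, right-hand row, first after the corner: 0 raised (start), 0.005 home against its stop. Pushed straight down with about 3 N it slides down and stays where it is left (friction, no spring).
- clip6_top (a point): centre of the top face of an orange push clip, right-hand row, last (nearest the robot): 20 x 11 mm, long side along the trim. Top face 17 mm above the worktop when raised (about 7 mm proud of the trim), 12 mm when home.
- clip6 (a joint): travel of that clip in m, right-hand row, last (nearest the robot): 0 raised (start), 0.005 home against its stop. Pushed straight down with about 3 N it slides down and stays where it is left (friction, no spring).
- blue_cap: loose blue screw cap, 28 mm across, 16 mm high, on the worktop 7 cm or so beyond one end of the row of clips: not to be moved; it marks the end to begin at, the left end of the far row or the near end of the right-hand row. Origin: centre of its underside.
- wick_spool: loose flat pale spool, 42 mm across, 8 mm high, on the worktop beyond the other end of the row. Origin: centre of its underside. Not to be moved.
- marker: loose marker pen, dark with red cap, 13 x 133 x 15 mm, lying to the left of the tablet. Origin: centre of its underside. Not to be moved.
- tweezers: loose black tweezers, 12 x 120 x 8 mm, lying on the tablet. Origin: centre of its underside. Not to be moved.

How it is judged:
On the way, in this order (a step that is already met when the one before it is completed fails the run):
1. clip number 1, counted along the trim from the blue cap's end, is pressed home (((horizontal distance between blue_cap and clip1_top below 0.15 m and value of joint clip1 above 0.0035 m) or (not (horizontal distance between blue_cap and clip1_top below 0.15 m) and value of joint clip6 above 0.0035 m))), for 0.1 s.
2. clip number 2, counted along the trim from the blue cap's end, is pressed home (((horizontal distance between blue_cap and clip1_top below 0.15 m and value of joint clip2 above 0.0035 m) or (not (horizontal distance between blue_cap and clip1_top below 0.15 m) and value of joint clip5 above 0.0035 m))), for 0.1 s.
3. clip number 3, counted along the trim from the blue cap's end, is pressed home (((horizontal distance between blue_cap and clip1_top below 0.15 m and value of joint clip3 above 0.0035 m) or (not (horizontal distance between blue_cap and clip1_top below 0.15 m) and value of joint clip4 above 0.0035 m))), for 0.1 s.
4. clip number 4, counted along the trim from the blue cap's end, is pressed home (((horizontal distance between blue_cap and clip1_top below 0.15 m and value of joint clip4 above 0.0035 m) or (not (horizontal distance between blue_cap and clip1_top below 0.15 m) and value of joint clip3 above 0.0035 m))), for 0.1 s.
5. clip number 5, counted along the trim from the blue cap's end, is pressed home (((horizontal distance between blue_cap and clip1_top below 0.15 m and value of joint clip5 above 0.0035 m) or (not (horizontal distance between blue_cap and clip1_top below 0.15 m) and value of joint clip2 above 0.0035 m))), for 0.1 s.
6. clip number 6, counted along the trim from the blue cap's end, is pressed home (((horizontal distance between blue_cap and clip1_top below 0.15 m and value of joint clip6 above 0.0035 m) or (not (horizontal distance between blue_cap and clip1_top below 0.15 m) and value of joint clip1 above 0.0035 m))), for 0.1 s.
At the end, for the whole second after the job is handed in: All six clips are at least 3.5 mm down of their 5 mm; the tablet lies flat and still within 20 mm of where it was; the cap, spool, pen and tweezers are within 20 mm of where they were (value of joint each of clip1, clip2, clip3, clip4, clip5, clip6 above 0.0035 m and distance of each of tablet, blue_cap, wick_spool, marker, tweezers from where it was at the start of the episode below 0.02 m and angle between tablet's own z axis and vertical below 0.05 rad and linear speed of tablet below 0.02 m/s); the robot touches nothing.
It fails at once if between the first clip and the last, the fingertips rise more than about 5 cm above the trim or stray more than 5 cm to the side of it (value of joint any of clip1, clip6 above 0.0035 m and not (value of joint each of clip1, clip2, clip3, clip4, clip5, clip6 above 0.0035 m) and (z of the grasp point in the frame of tablet above 0.085 m or not (y of the grasp point in the frame of tablet between -0.127 and -0.027 m or x of the grasp point in the frame of tablet between -0.161 and -0.061 m))).
It fails at once if the tablet is lifted or tipped (height (world z) of tablet above 0.012 m or angle between tablet's own z axis and vertical above 0.08 rad).
It fails at once if the tablet is shifted more than 20 mm (distance of tablet from where it was at the start of the episode above 0.02 m).
It fails at once if the tablet is pressed with more than 40 N (contact force between any of the arm, the fingers and tablet above 40 N).
It fails at once if a loose thing round or on the tablet is moved more than 20 mm (distance of any of blue_cap, wick_spool, marker, tweezers from where it was at the start of the episode above 0.02 m).
It also fails if it takes over 58 s, if anything falls off the work surface, if the arm or the gripper's body presses on something with over 40 N, if the wrist force passes 120 N, or if a joint passes its speed limit or range.

## Working session

There is one attempt and no reset: what is moved stays moved. The work goes in short steps, Python scripts to look and compute and a tool call to move; the robot and the scene stay as the last step left them, time stands still between calls to the robot, and variables do not carry over. Pictures are saved under pics/ and viewed, and the job is handed in when it is done.

Besides the shell and the picture viewer there is one more tool, called after ">>>" as a command line: name --argument value ..., lists and objects as JSON in quotes. move_arm: Moves the arm, as the interface text tells. Its arguments: {"type":"object","properties":{"targets":{"type":"array","items":{"type":"object","properties":{"gripper":{"type":"number"},"tx":{"type":"number"},"ty":{"type":"number"},"tz":{"type":"number"},"turn":{"type":"number"}}}},"squeeze":{"type":"number"}},"required":["targets"]}

```bash
mkdir -p pics; ls; python3 - <<'E'
from bench import observe, optics, order, arm
import cv2,numpy as np
s=observe(); print(s['t'],s['position'],s['eef_rot'],s['opening'],s['ft_force'],arm.tcp_to_grasp)
for n in ['top','side','wrist']:
    im=optics.get_image(n); cv2.imwrite(f'pics/{n}0.png',im['frame']); print(n,{k:v for k,v in im.items() if k!='frame'})
E
```

```text
pics
0.0 [0.2540159  0.57061137 0.2217302 ] [[-9.13605467e-01  4.06601499e-01 -5.21924784e-04]
 [ 4.06601825e-01  9.13604424e-01 -1.38264355e-03]
 [-8.53521482e-05 -1.47540628e-03 -9.99998908e-01]] 0.08716810302019481 [-0.17031924  0.31589404  0.14601248] 0.0187
top {'K': array([[349.88377698,   0.        , 257.96692951],
       [  0.        , 349.88377698, 193.15408003],
       [  0.        ,   0.        ,   1.        ]]), 'rvec': array([ 2.22021439, -2.1753879 ,  0.12228712]), 'tvec': array([-0.07901066,  0.57541745,  0.85971826])}
side {'K': array([[373.45962227,   0.        , 255.27012223],
       [  0.        , 373.45962227, 192.25220597],
       [  0.        ,   0.        ,   1.        ]]), 'rvec': array([ 2.21148453, -0.14324897,  0.05722834]), 'tvec': array([-0.54827076,  0.05705683,  0.88822375])}
wrist {'K': array([[340.01906472,   0.        , 250.81552346],
       [  0.        , 340.01906472, 185.54929029],
       [  0.        ,   0.        ,   1.        ]]), 'mount': array([[ 2.04774037e-04, -9.67556815e-01, -2.52653454e-01,
         6.88646518e-02],
       [ 9.99999958e-01,  2.49676430e-04, -1.45662377e-04,
         6.27476154e-04],
       [ 2.04018238e-04, -2.52653414e-01,  9.67556826e-01,
        -1.62338398e-01],
       [ 0.00000000e+00,  0.00000000e+00,  0.00000000e+00,
         1.00000000e+00]])}
```

View pics/top0.png

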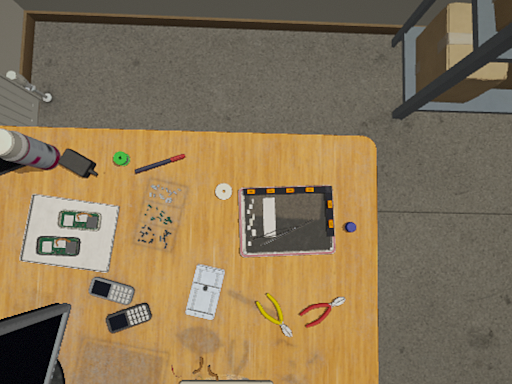

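View pics/side0.png

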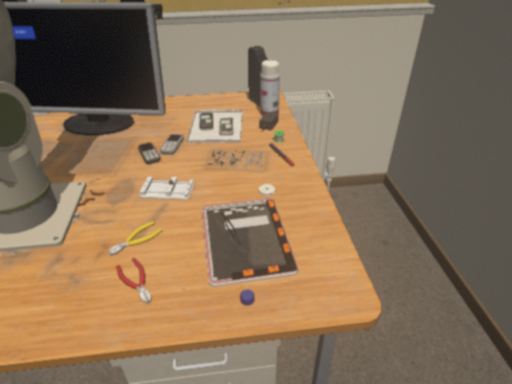

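View pics/wrist0.png

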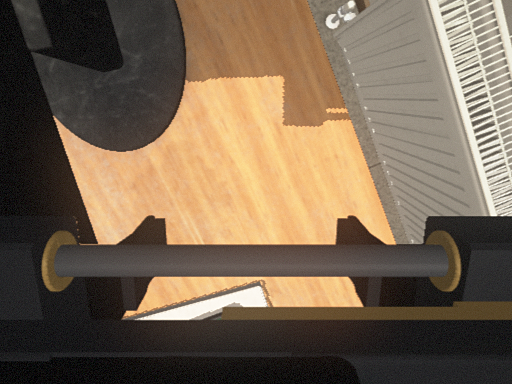

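```bash
cat > h.py <<'E'
from bench import observe, optics
import cv2,numpy as np
def ray(im,uv,s=None):
    p=cv2.undistortPoints(np.array(uv,float).reshape(-1,1,2),im['K'],None).reshape(-1,2)
    d=np.c_[p,np.ones(len(p))]
    if 'mount' in im:
        M=im['mount'];T=np.eye(4);T[:3,:3]=s['eef_rot'];T[:3,3]=s['position'];M=T@M
        return M[:3,3],d@M[:3,:3].T
    R,_=cv2.Rodrigues(im['rvec']); return -R.T@im['tvec'],d@R
def onplane(im,uv,z,s=None):
    o,d=ray(im,uv,s); return o+d*((z-o[2])/d[:,2])[:,None]
def blobs(im,lo,hi,amin=8):
    h=cv2.cvtColor(im['frame'],cv2.COLOR_BGR2HSV); m=cv2.inRange(h,lo,hi)
    n,l,st,c=cv2.connectedComponentsWithStats(m); return [(c[i],st[i]) for i in range(1,n) if st[i,4]>=amin],m
E
python3 - <<'E'
from h import *
for n,(x0,x1,y0,y1) in {'top':(200,370,170,270),'side':(190,310,170,310)}.items():
    im=optics.get_image(n)
    f=im['frame']; cv2.imwrite(f'pics/{n}_crop.png',cv2.resize(f[y0:y1,x0:x1],None,fx=4,fy=4,interpolation=cv2.INTER_NEAREST))
    for nm,lo,hi,z in [('or',(5,200,180),(17,255,255),.017),('blue',(110,120,50),(130,255,200),.012)]:
        b,m=blobs(im,lo,hi)
        for c,st in b:
            if x0<c[0]<x1 and y0<c[1]<y1: print(n,nm,c.round(1),st[2:],onplane(im,c,z).round(4))
E
```

```text
top blue [350.  226.4] [10 10 42] [[ 0.4976 -0.305   0.012 ]]
```

View pics/top_crop.png

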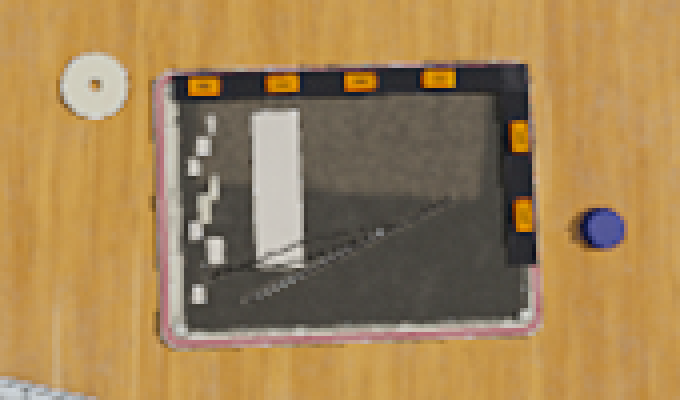

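View pics/side_crop.png

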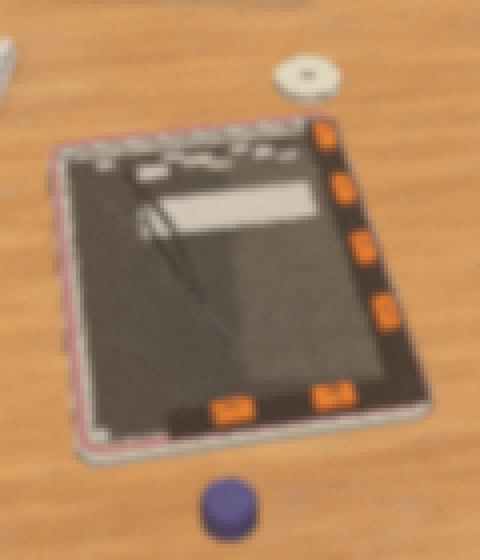

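The blue cap (top image, 350,227) stands beyond the near end of the right-hand row and the spool is at the far left, so the order is clip 6, 5, 4, 3, 2, 1. My orange threshold was too tight, so I'll fix it next.

```bash
python3 - <<'E'
from h import *
from itertools import product
for n,(x0,x1,y0,y1),lo,hi in [('top',(235,340,180,240),(10,190,160),(25,255,255)),('side',(230,300,195,285),(3,190,170),(12,255,255))]:
    im=optics.get_image(n)
    f=im['frame'].copy(); 
    m=np.zeros(f.shape[:2],bool); m[y0:y1,x0:x1]=1; f[~m]=0; im['frame']=f
    b,m=blobs(im,lo,hi,6); print(n)
    P=[]
    for c,st in b:
        p=onplane(im,c,.016)[0]; P.append(p); print(c.round(1),st[2:],p.round(4))
    P=np.array(P); print(np.linalg.norm(np.diff(P,axis=0),axis=1).round(3))
E
```

```text
top
[270.5 190.5] [ 8  4 32] [ 0.585  -0.0994  0.016 ]
[289.4 189.9] [ 8  5 33] [ 0.5875 -0.1478  0.016 ]
[309.5 189.5] [ 8  4 32] [ 0.5898 -0.1994  0.016 ]
[250.5 191.5] [ 8  4 30] [ 0.5812 -0.0484  0.016 ]
[329.5 203.7] [ 4  8 30] [ 0.5543 -0.2511  0.016 ]
[330.5 223.5] [ 4  8 32] [ 0.504  -0.2538  0.016 ]
[0.048 0.052 0.151 0.204 0.05 ]
side
[274.7 215.9] [3 3 7] [ 0.5854 -0.0977  0.016 ]
[279.8 230.4] [ 3  4 10] [ 0.5884 -0.1474  0.016 ]
[284.9 247. ] [ 3  8 14] [ 0.59   -0.1986  0.016 ]
[270.1 268.9] [4 5 8] [ 0.5503 -0.2532  0.016 ]
[0.05  0.051 0.068]
```

```bash
python3 - <<'E'
from h import *
a=optics.get_image('side'); b=optics.get_image('top'); s=observe(); w=optics.get_image('wrist')
print('stand side',onplane(a,[[65,125],[133,123],[100,130]],0.005).round(3))
# monitor lower-right/upper-right screen corners : side pixel lines at guessed points
o,d=ray(a,[[163,112],[157,4]]); print(o,d)
for z in (.1,.15,.2,.25,.45): print(z,onplane(a,[[163,112],[157,4],[8,115]],z).round(3).tolist(),onplane(b,[[70,305],[0,322]],z).round(3).tolist())
print('wrist stand',onplane(w,[[180,60],[120,150]],0.005,s).round(3))
print('can',onplane(a,[[268,128]],0.0).round(3))
E
```

```text
stand side [[-0.034  0.475  0.005]
 [ 0.192  0.457  0.005]
 [ 0.091  0.42   0.005]]
[ 0.46626098 -0.73907129  0.57373519] [[-0.13453814  0.95239619 -0.42668601]
 [-0.12657588  1.12655655 -0.1954015 ]]
0.1 [[0.317, 0.318, 0.1], [0.159, 1.992, 0.1], [-0.138, 0.365, 0.1]] [[0.314, 0.346, 0.1], [0.276, 0.494, 0.1]]
0.15 [[0.333, 0.207, 0.15], [0.192, 1.704, 0.15], [-0.074, 0.248, 0.15]] [[0.326, 0.322, 0.15], [0.291, 0.461, 0.15]]
0.2 [[0.348, 0.095, 0.2], [0.224, 1.416, 0.2], [-0.01, 0.132, 0.2]] [[0.338, 0.298, 0.2], [0.305, 0.428, 0.2]]
0.25 [[0.364, -0.016, 0.25], [0.257, 1.127, 0.25], [0.053, 0.015, 0.25]] [[0.35, 0.274, 0.25], [0.319, 0.395, 0.25]]
0.45 [[0.427, -0.463, 0.45], [0.386, -0.026, 0.45], [0.308, -0.451, 0.45]] [[0.399, 0.179, 0.45], [0.377, 0.262, 0.45]]
wrist stand [[0.127 0.547 0.005]
 [0.185 0.442 0.005]]
can [[0.641 0.364 0.   ]]
```

```bash
python3 - <<'E'
from h import *
for n in('side','top'):
    a=optics.get_image(n)
    P=np.array([[.254,.571,.222],[.254,.571,.35],[0,0,0],[.2,.4,.0],[.3,.45,.1]])
    print(n,cv2.projectPoints(P,a['rvec'],a['tvec'],a['K'],None)[0].reshape(-1,2).round())
a=optics.get_image('top')['frame'];cv2.imwrite('pics/tl.png',cv2.resize(a[290:384,0:120],None,fx=5,fy=5))
a=optics.get_image('side')['frame'];cv2.imwrite('pics/sl.png',cv2.resize(a[0:200,0:200],None,fx=3,fy=3))
E
```

```text
side [[143.  46.]
 [135.   4.]
 [ 25. 216.]
 [133. 132.]
 [161.  95.]]
top [[ -91.  353.]
 [-174.  387.]
 [ 226.  427.]
 [  65.  342.]
 [  21.  311.]]
```

View pics/tl.png

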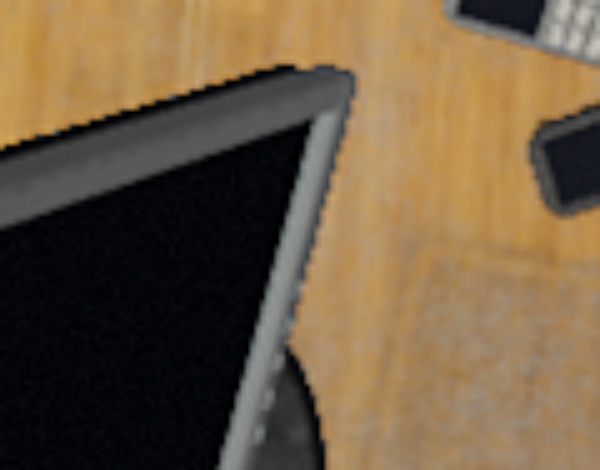

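View pics/sl.png

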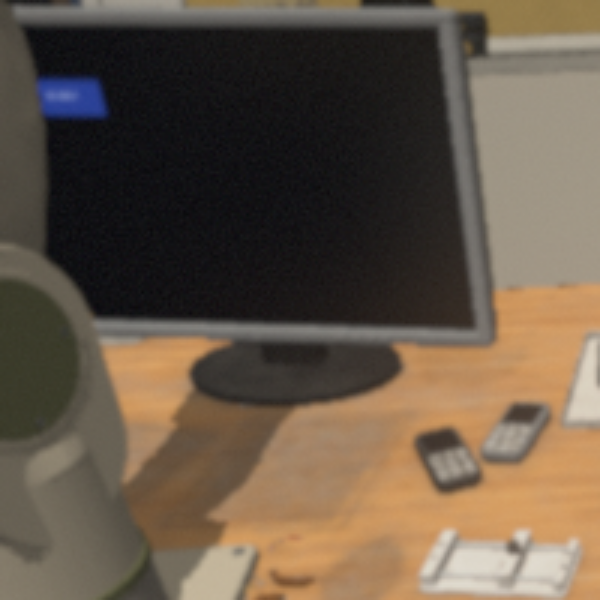

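>>> move_arm --targets '[{"gripper": 1, "tx": 0, "ty": 0, "tz": 0.04, "turn": 0}, {"gripper": 1, "tx": 0, "ty": 0, "tz": 0.04, "turn": 0}, {"gripper": 1, "tx": 0.036, "ty": 0, "tz": 0, "turn": 0}, {"gripper": 1, "tx": 0.036, "ty": 0, "tz": 0, "turn": 0}, {"gripper": 1, "tx": 0.036, "ty": 0, "tz": 0, "turn": 0}]' --squeeze 10

```text
t: 1.12
position: [0.3631, 0.5714, 0.3039]
eef_rot: [[-0.914, 0.405, 0.001], [0.405, 0.914, 0.002], [-0.0, 0.002, -1.0]]
ft_force: [0.1, 0.5, -1.4]
opening: 0.0615
```

>>> move_arm --targets '[{"gripper": 1, "tx": 0.036, "ty": 0, "tz": 0, "turn": 0}, {"gripper": 1, "tx": 0.036, "ty": 0, "tz": 0, "turn": 0}, {"gripper": 1, "tx": 0.036, "ty": 0, "tz": 0, "turn": 0}, {"gripper": 1, "tx": 0, "ty": -0.04, "tz": 0, "turn": -6}, {"gripper": 1, "tx": 0, "ty": -0.04, "tz": 0, "turn": -6}]'

```text
t: 1.53
position: [0.4722, 0.4915, 0.2945]
eef_rot: [[-0.806, 0.591, -0.006], [0.591, 0.806, -0.008], [0.0, -0.009, -1.0]]
ft_force: [0.2, -0.6, 0.9]
opening: 0.0285
```

>>> move_arm --targets '[{"gripper": 1, "tx": 0, "ty": -0.04, "tz": 0, "turn": -6}, {"gripper": 1, "tx": 0, "ty": -0.04, "tz": 0, "turn": -6}, {"gripper": 1, "tx": 0, "ty": -0.04, "tz": 0, "turn": -6}, {"gripper": 1, "tx": 0, "ty": -0.04, "tz": 0, "turn": -6}, {"gripper": 1, "tx": 0, "ty": -0.04, "tz": 0, "turn": -6}]'

```text
t: 1.95
position: [0.4699, 0.289, 0.3026]
eef_rot: [[-0.402, 0.916, 0.0], [0.916, 0.402, 0.001], [0.0, 0.0, -1.0]]
ft_force: [-0.0, -0.3, 0.2]
opening: 0.0016
```

>>> move_arm --targets '[{"gripper": 1, "tx": 0, "ty": -0.04, "tz": 0, "turn": -6}, {"gripper": 1, "tx": 0, "ty": -0.04, "tz": 0, "turn": -6}, {"gripper": 1, "tx": 0, "ty": -0.04, "tz": 0, "turn": -6}, {"gripper": 1, "tx": 0, "ty": -0.04, "tz": 0, "turn": -6}, {"gripper": 1, "tx": 0, "ty": -0.04, "tz": 0, "turn": -3}]'

```text
t: 2.37
position: [0.4698, 0.0891, 0.3028]
eef_rot: [[0.058, 0.998, 0.001], [0.998, -0.058, 0.001], [0.001, 0.001, -1.0]]
ft_force: [1.3, -0.0, -0.3]
opening: 0.0007
```

>>> move_arm --targets '[{"gripper": 1, "tx": 0.01, "ty": -0.04, "tz": 0}, {"gripper": 1, "tx": 0.01, "ty": -0.04, "tz": 0}, {"gripper": 1, "tx": 0.01, "ty": -0.04, "tz": 0}, {"gripper": 1, "tx": 0, "ty": -0.04, "tz": 0}, {"gripper": 1, "tx": 0, "ty": -0.04, "tz": 0}]'

```text
validation failed for argument at $.ta...
```

>>> move_arm --targets '[{"gripper": 1, "tx": 0, "ty": -0.04, "tz": 0}, {"gripper": 1, "tx": 0, "ty": -0.04, "tz": 0}, {"gripper": 1, "tx": 0, "ty": -0.04, "tz": 0}, {"gripper": 1}, {"gripper": 1}]'

```text
validation failed for argument at $.ta...
```

```bash
python3 - <<'E'
from h import *
s=observe(); im=optics.get_image('wrist'); cv2.imwrite('pics/w1.png',im['frame']); print(s['position'])
b,m=blobs(im,(8,190,120),(22,255,255),60)
for c,st in b: print(c.round(1),st[2:],onplane(im,c,.017,s).round(4))
E
```

```text
[0.46976118 0.08912309 0.30281728]
```

View pics/w1.png

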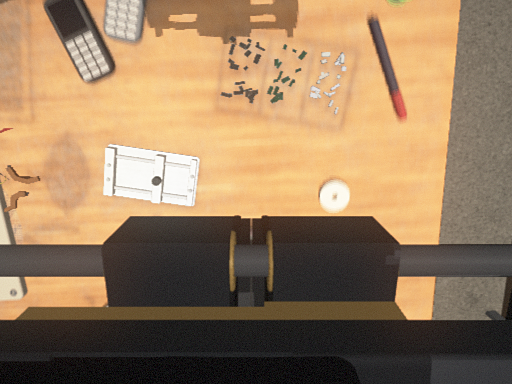

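>>> move_arm --targets '[{"gripper": 1, "tx": 0.01, "ty": -0.04, "tz": 0, "turn": 0}, {"gripper": 1, "tx": 0.01, "ty": -0.04, "tz": 0, "turn": 0}, {"gripper": 1, "tx": 0.01, "ty": -0.04, "tz": 0, "turn": 0}, {"gripper": 1, "tx": 0, "ty": -0.04, "tz": 0, "turn": 0}, {"gripper": 1, "tx": 0, "ty": -0.04, "tz": 0, "turn": 0}]'

```text
t: 2.83
position: [0.5002, -0.1107, 0.3028]
eef_rot: [[0.052, 0.999, 0.001], [0.999, -0.052, -0.0], [-0.0, 0.001, -1.0]]
ft_force: [0.7, 0.9, 0.1]
opening: 0.0004
```

>>> move_arm --targets '[{"gripper": 1, "tx": 0, "ty": -0.04, "tz": 0, "turn": 0}, {"gripper": 1, "tx": 0, "ty": -0.04, "tz": 0, "turn": 0}, {"gripper": 1, "tx": 0, "ty": -0.04, "tz": 0, "turn": 0}, {"gripper": 1, "tx": 0, "ty": -0.023, "tz": 0, "turn": 0}, {"gripper": 1, "tx": 0, "ty": 0, "tz": 0, "turn": 0}]'

```text
t: 3.25
position: [0.4985, -0.2577, 0.3027]
eef_rot: [[0.059, 0.998, -0.0], [0.998, -0.059, -0.003], [-0.003, -0.0, -1.0]]
ft_force: [-0.3, 0.4, -0.2]
opening: 0.0002
```

```bash
python3 - <<'E'
from h import *
s=observe(); im=optics.get_image('wrist'); cv2.imwrite('pics/w2.png',im['frame']); print(s['position'],np.abs(s['qd']).max())
b,m=blobs(im,(8,190,120),(22,255,255),60)
for c,st in b: print(c.round(1),st[2:],onplane(im,c,.017,s).round(4))
E
```

```text
[ 0.49852063 -0.25771649  0.30273645] 0.09897310928407427
```

View pics/w2.png

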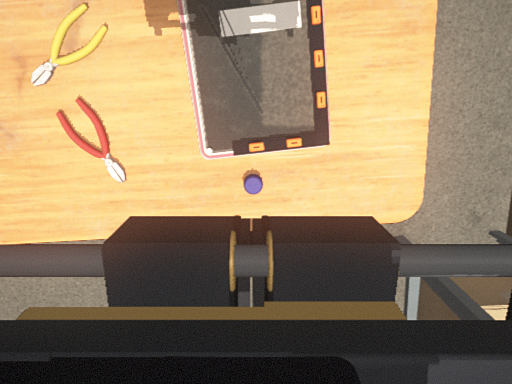

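```bash
python3 - <<'E'
from h import *
s=observe(); im=optics.get_image('wrist'); print(s['position'],np.abs(s['qd']).max())
h=cv2.cvtColor(im['frame'],cv2.COLOR_BGR2HSV); print(h[147,250:264].tolist())
f=im['frame'];g=np.zeros_like(f); g[0:160,235:329]=f[0:160,235:329]; im['frame']=g
b,m=blobs(im,(5,170,120),(18,255,255),20)
m=cv2.morphologyEx(m,cv2.MORPH_CLOSE,np.ones((5,5)))
n,l,st,c=cv2.connectedComponentsWithStats(m)
for i in range(1,n):
    if st[i,4]>20: print(c[i].round(1),st[i,2:],onplane(im,c[i],.016,s).round(4))
im['frame']=f
b,m=blobs(im,(110,120,50),(130,255,200),20)
for c,st in b: print('cap',c,onplane(im,c,.01,s))
E
```

```text
[ 0.49935815 -0.25477045  0.30256154] 0.05674263871572459
[[17, 152, 255], [18, 152, 255], [19, 149, 255], [20, 148, 255], [20, 147, 255], [20, 148, 255], [22, 143, 255], [21, 144, 255], [20, 148, 255], [21, 143, 255], [20, 147, 255], [21, 143, 255], [19, 154, 255], [9, 174, 237]]
[315.1  18.9] [10 19 56] [[ 0.5859 -0.0995  0.016 ]]
[317.4  61.3] [10 18 53] [[ 0.5884 -0.148   0.016 ]]
[319.7 102.1] [10 17 45] [[ 0.591  -0.1976  0.016 ]]
[291.4 142.3] [15 10 27] [[ 0.5534 -0.2472  0.016 ]]
[257.9 146.1] [15  8 21] [[ 0.509  -0.2497  0.016 ]]
```

>>> move_arm --targets '[{"gripper": 1, "tx": 0.005, "ty": 0.001, "tz": -0.04, "turn": 0}, {"gripper": 1, "tx": 0, "ty": 0, "tz": -0.04, "turn": 0}, {"gripper": 1, "tx": 0, "ty": 0, "tz": -0.04, "turn": 0}, {"gripper": 1, "tx": 0, "ty": 0, "tz": -0.04, "turn": 0}, {"gripper": 1, "tx": 0, "ty": 0, "tz": -0.04, "turn": 0}]'

```text
t: 3.77
position: [0.5058, -0.2487, 0.101]
eef_rot: [[0.049, 0.999, 0.001], [0.999, -0.049, 0.001], [0.001, 0.001, -1.0]]
ft_force: [0.6, -0.1, -0.1]
opening: 0.0005
```

>>> move_arm --targets '[{"gripper": 1, "tx": 0, "ty": 0, "tz": -0.03, "turn": 0}, {"gripper": 1, "tx": 0, "ty": 0, "tz": -0.03, "turn": 0}, {"gripper": 1, "tx": 0, "ty": 0, "tz": -0.006, "turn": 0}, {"gripper": 1, "tx": 0, "ty": 0, "tz": 0, "turn": 0}, {"gripper": 1, "tx": 0, "ty": 0, "tz": 0, "turn": 0}]'

```text
t: 4.18
position: [0.5061, -0.2504, 0.0379]
eef_rot: [[0.051, 0.999, 0.001], [0.999, -0.051, -0.0], [0.0, 0.001, -1.0]]
ft_force: [-0.3, -0.3, 0.5]
opening: 0.0006
```

```bash
python3 - <<'E'
from h import *
s=observe(); print(s['position'],s['ft_force'])
im=optics.get_image('wrist'); cv2.imwrite('pics/w3.png',im['frame'])
a=optics.get_image('side')['frame'];cv2.imwrite('pics/s3.png',cv2.resize(a[150:350,150:350],None,fx=3,fy=3))
E
```

```text
[ 0.50614122 -0.25042846  0.03786424] [-0.34304638 -0.33142071  0.49438142]
```

View pics/s3.png

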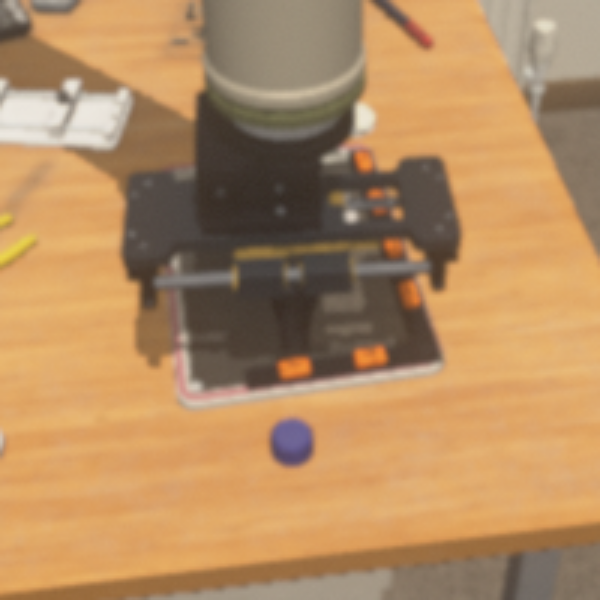

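View pics/w3.png

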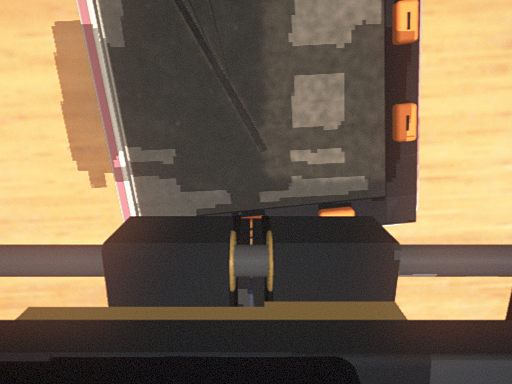

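```bash
python3 - <<'E'
from h import *
s=observe(); im=optics.get_image('wrist')
print(onplane(im,[[404,122],[405,20],[251,216]],.017,s).round(4))
E
```

```text
[[ 0.5915 -0.199   0.017 ]
 [ 0.5889 -0.1489  0.017 ]
 [ 0.5072 -0.2478  0.017 ]]
```

>>> move_arm --targets '[{"gripper": 1, "tx": -0.001, "ty": -0.002, "tz": -0.008, "turn": 0}, {"gripper": 1, "tx": 0, "ty": 0, "tz": -0.008, "turn": 0}, {"gripper": 1, "tx": 0, "ty": 0, "tz": -0.002, "turn": 0}, {"gripper": 1, "tx": 0, "ty": 0, "tz": 0, "turn": 0}, {"gripper": 1, "tx": 0, "ty": 0, "tz": 0, "turn": 0}]'

```text
t: 4.75
position: [0.5039, -0.253, 0.0183]
eef_rot: [[0.052, 0.999, -0.001], [0.999, -0.052, 0.0], [0.0, -0.001, -1.0]]
ft_force: [0.9, 0.1, 0.0]
opening: 0.0004
```

>>> move_arm --targets '[{"gripper": 1, "tx": 0, "ty": 0, "tz": -0.001, "turn": 0}, {"gripper": 1, "tx": 0, "ty": 0, "tz": -0.001, "turn": 0}, {"gripper": 1, "tx": 0, "ty": 0, "tz": -0.001, "turn": 0}, {"gripper": 1, "tx": 0, "ty": 0, "tz": 0, "turn": 0}, {"gripper": 1, "tx": 0, "ty": 0, "tz": 0, "turn": 0}]'

```text
t: 5.17
position: [0.5043, -0.2531, 0.0156]
eef_rot: [[0.052, 0.999, 0.0], [0.999, -0.052, -0.0], [-0.0, 0.0, -1.0]]
ft_force: [0.1, -0.7, 0.8]
opening: 0.0006
```

>>> move_arm --targets '[{"gripper": 1, "tx": 0, "ty": 0, "tz": -0.001, "turn": 0}, {"gripper": 1, "tx": 0, "ty": 0, "tz": -0.001, "turn": 0}, {"gripper": 1, "tx": 0, "ty": 0, "tz": 0, "turn": 0}, {"gripper": 1, "tx": 0, "ty": 0, "tz": 0, "turn": 0}, {"gripper": 1, "tx": 0, "ty": 0, "tz": 0, "turn": 0}]'

```text
t: 5.58
position: [0.5042, -0.253, 0.0135]
eef_rot: [[0.052, 0.999, 0.0], [0.999, -0.052, -0.0], [-0.0, 0.0, -1.0]]
ft_force: [0.0, 0.5, 1.1]
opening: 0.0004
```

>>> move_arm --targets '[{"gripper": 1, "tx": 0, "ty": 0, "tz": -0.001, "turn": 0}, {"gripper": 1, "tx": 0, "ty": 0, "tz": -0.001, "turn": 0}, {"gripper": 1, "tx": 0, "ty": 0, "tz": 0, "turn": 0}, {"gripper": 1, "tx": 0, "ty": 0, "tz": 0, "turn": 0}]'

```text
t: 5.92
position: [0.5042, -0.253, 0.0123]
eef_rot: [[0.052, 0.999, 0.0], [0.999, -0.052, 0.001], [0.001, 0.0, -1.0]]
ft_force: [-4.5, 1.9, 13.0]
opening: 0.0003
```

>>> move_arm --targets '[{"gripper": 1, "tx": 0, "ty": 0, "tz": 0.014, "turn": 0}, {"gripper": 1, "tx": 0.025, "ty": 0.001, "tz": 0, "turn": 0}, {"gripper": 1, "tx": 0.025, "ty": 0.001, "tz": 0, "turn": 0}, {"gripper": 1, "tx": 0, "ty": 0, "tz": 0, "turn": 0}, {"gripper": 1, "tx": 0, "ty": 0, "tz": 0, "turn": 0}]'

```text
t: 6.33
position: [0.5548, -0.2504, 0.025]
eef_rot: [[0.051, 0.999, -0.0], [0.999, -0.051, -0.0], [-0.0, -0.0, -1.0]]
ft_force: [-1.5, -0.5, -0.4]
opening: 0.0006
```

```bash
python3 - <<'E'
from h import *
s=observe(); print(s['position'],s['ft_force'])
a=optics.get_image('side')['frame'];cv2.imwrite('pics/s4.png',cv2.resize(a[200:300,200:320],None,fx=6,fy=6))
E
```

```text
[ 0.5548086  -0.25037223  0.02503139] [-1.49500479 -0.45645055 -0.37549569]
```

View pics/s4.png

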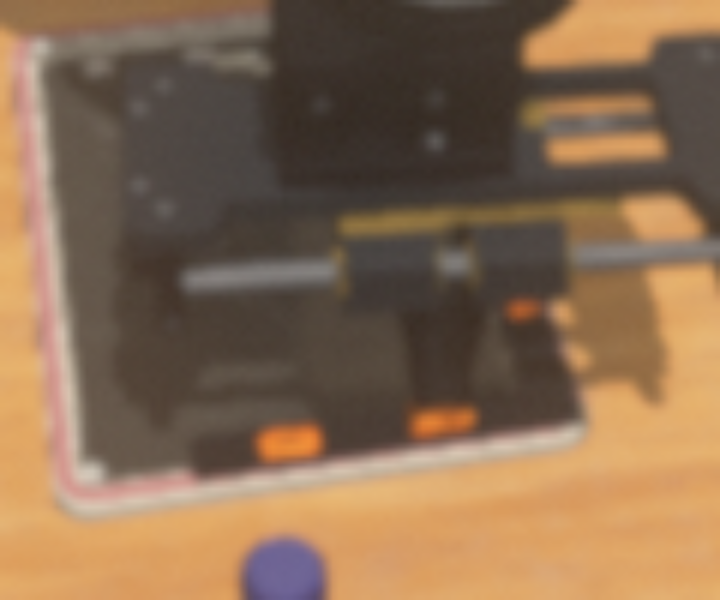

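>>> move_arm --targets '[{"gripper": 1, "tx": -0.001, "ty": -0.0005, "tz": -0.006, "turn": 0}, {"gripper": 1, "tx": 0, "ty": 0, "tz": -0.003, "turn": 0}, {"gripper": 1, "tx": 0, "ty": 0, "tz": -0.002, "turn": 0}, {"gripper": 1, "tx": 0, "ty": 0, "tz": -0.001, "turn": 0}, {"gripper": 1, "tx": 0, "ty": 0, "tz": -0.001, "turn": 0}]'

```text
t: 6.8
position: [0.5524, -0.2518, 0.0124]
eef_rot: [[0.053, 0.999, -0.001], [0.999, -0.053, 0.0], [0.0, -0.001, -1.0]]
ft_force: [-5.4, -0.6, 10.5]
opening: 0.0006
```

>>> move_arm --targets '[{"gripper": 1, "tx": 0, "ty": 0, "tz": -0.0005, "turn": 0}, {"gripper": 1, "tx": 0, "ty": 0, "tz": 0, "turn": 0}, {"gripper": 1, "tx": 0, "ty": 0, "tz": 0, "turn": 0}]'

```text
t: 7.05
position: [0.5525, -0.2518, 0.0125]
eef_rot: [[0.053, 0.999, -0.001], [0.999, -0.053, 0.0], [0.0, -0.001, -1.0]]
ft_force: [-5.7, -0.0, 7.7]
opening: 0.0002
```

>>> move_arm --targets '[{"gripper": 1, "tx": 0, "ty": 0, "tz": -0.0007, "turn": 0}, {"gripper": 1, "tx": 0, "ty": 0, "tz": 0, "turn": 0}]'

```text
t: 7.22
position: [0.5525, -0.2518, 0.0123]
eef_rot: [[0.053, 0.999, -0.001], [0.999, -0.053, 0.001], [0.001, -0.001, -1.0]]
ft_force: [-7.5, 2.1, 14.4]
opening: 0.0002
```

>>> move_arm --targets '[{"gripper": 1, "tx": 0, "ty": 0, "tz": 0.0145, "turn": 0}, {"gripper": 1, "tx": 0.018, "ty": 0.026, "tz": 0, "turn": 0}, {"gripper": 1, "tx": 0.018, "ty": 0.026, "tz": 0, "turn": 0}, {"gripper": 1, "tx": 0, "ty": 0, "tz": 0, "turn": 0}, {"gripper": 1, "tx": 0, "ty": 0, "tz": 0, "turn": 0}]'

```text
t: 7.63
position: [0.5907, -0.1967, 0.0263]
eef_rot: [[0.048, 0.999, 0.001], [0.999, -0.048, 0.001], [0.001, 0.001, -1.0]]
ft_force: [-0.5, -0.3, -0.6]
opening: 0.0004
```

```bash
python3 - <<'E'
from h import *
s=observe(); print(s['position'],s['ft_force'])
im=optics.get_image('wrist'); cv2.imwrite('pics/w5.png',im['frame'])
E
```

```text
[ 0.59073841 -0.19674754  0.02626776] [-0.54635839 -0.25739223 -0.60124112]
```

View pics/w5.png

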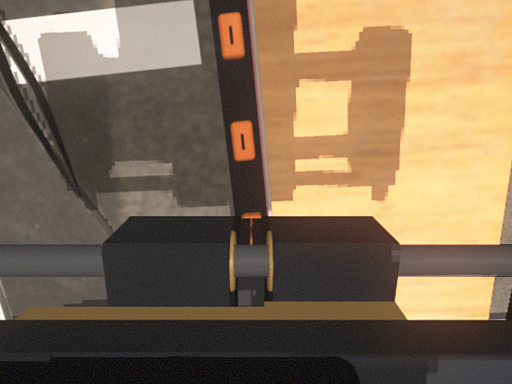

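>>> move_arm --targets '[{"gripper": 1, "tx": 0, "ty": -0.001, "tz": -0.007, "turn": 0}, {"gripper": 1, "tx": 0, "ty": 0, "tz": -0.003, "turn": 0}, {"gripper": 1, "tx": 0, "ty": 0, "tz": -0.002, "turn": 0}, {"gripper": 1, "tx": 0, "ty": 0, "tz": -0.001, "turn": 0}, {"gripper": 1, "tx": 0, "ty": 0, "tz": -0.001, "turn": 0}]'

```text
t: 8.1
position: [0.5889, -0.2017, 0.0124]
eef_rot: [[0.054, 0.999, 0.0], [0.999, -0.054, -0.001], [-0.001, 0.0, -1.0]]
ft_force: [-5.7, -0.1, 17.3]
opening: 0.0003
```

>>> move_arm --targets '[{"gripper": 1, "tx": 0, "ty": 0, "tz": -0.0005, "turn": 0}, {"gripper": 1, "tx": 0, "ty": 0, "tz": 0, "turn": 0}, {"gripper": 1, "tx": 0, "ty": 0, "tz": 0, "turn": 0}]'

```text
t: 8.35
position: [0.5888, -0.2017, 0.0124]
eef_rot: [[0.054, 0.999, 0.0], [0.999, -0.054, -0.0], [-0.0, 0.0, -1.0]]
ft_force: [-4.8, -1.2, 12.6]
opening: 0.0005
```

```bash
python3 - <<'E'
from h import *
s=observe(); print(s['position'],s['ft_force'])
im=optics.get_image('wrist')
print(onplane(im,[[243,141],[231,36],[500,100]],.017,s).round(4))
E
```

```text
[ 0.58883683 -0.20171831  0.01241602] [-4.77499637 -1.15854499 12.57730729]
[[ 0.5881 -0.152   0.017 ]
 [ 0.5857 -0.1067  0.017 ]
 [ 0.7046 -0.1398  0.017 ]]
```

>>> move_arm --targets '[{"gripper": 1, "tx": 0, "ty": 0, "tz": 0.014, "turn": 0}, {"gripper": 1, "tx": -0.001, "ty": 0.026, "tz": 0, "turn": 0}, {"gripper": 1, "tx": -0.001, "ty": 0.026, "tz": 0, "turn": 0}, {"gripper": 1, "tx": 0, "ty": 0, "tz": 0, "turn": 0}, {"gripper": 1, "tx": 0, "ty": 0, "tz": 0, "turn": 0}]'

```text
t: 8.82
position: [0.5874, -0.1464, 0.0257]
eef_rot: [[0.049, 0.999, -0.0], [0.999, -0.049, 0.001], [0.001, -0.0, -1.0]]
ft_force: [1.1, -0.0, 0.1]
opening: 0.0003
```

```bash
python3 - <<'E'
from h import *
s=observe(); print(s['position'],s['ft_force'])
im=optics.get_image('wrist'); cv2.imwrite('pics/w6.png',im['frame'])
E
```

```text
[ 0.58737092 -0.1463917   0.02566201] [ 1.06104556 -0.03167118  0.11632604]
```

View pics/w6.png

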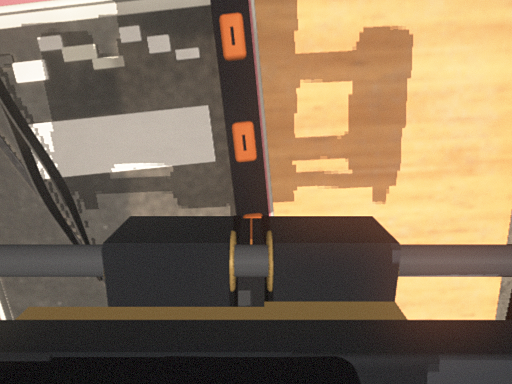

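Fingers are centred over clip 3, with clip 2 at (244,142) and clip 1 at (232,37), evenly spaced. Pressing clip 3.

>>> move_arm --targets '[{"gripper": 1, "tx": 0, "ty": 0, "tz": -0.007, "turn": 0}, {"gripper": 1, "tx": 0, "ty": 0, "tz": -0.003, "turn": 0}, {"gripper": 1, "tx": 0, "ty": 0, "tz": -0.002, "turn": 0}, {"gripper": 1, "tx": 0, "ty": 0, "tz": -0.001, "turn": 0}, {"gripper": 1, "tx": 0, "ty": 0, "tz": -0.001, "turn": 0}]'

```text
t: 9.28
position: [0.5873, -0.1497, 0.0123]
eef_rot: [[0.054, 0.999, 0.0], [0.999, -0.054, -0.0], [-0.0, 0.0, -1.0]]
ft_force: [-7.1, 0.9, 23.6]
opening: 0.0008
```

>>> move_arm --targets '[{"gripper": 1, "tx": 0, "ty": 0, "tz": -0.0005, "turn": 0}, {"gripper": 1, "tx": 0, "ty": 0, "tz": 0, "turn": 0}, {"gripper": 1, "tx": 0, "ty": 0, "tz": 0, "turn": 0}]'

```text
t: 9.53
position: [0.5872, -0.1497, 0.0123]
eef_rot: [[0.054, 0.999, 0.001], [0.999, -0.054, -0.0], [-0.0, 0.001, -1.0]]
ft_force: [-5.2, 1.3, 18.7]
opening: 0.0004
```

Clip 3 is home (0.0123 m, 19 N). Next is clip 2, with slightly less travel.

>>> move_arm --targets '[{"gripper": 1, "tx": 0, "ty": 0, "tz": 0.0145, "turn": 0}, {"gripper": 1, "tx": -0.001, "ty": 0.025, "tz": 0, "turn": 0}, {"gripper": 1, "tx": -0.001, "ty": 0.025, "tz": 0, "turn": 0}, {"gripper": 1, "tx": 0, "ty": 0, "tz": 0, "turn": 0}, {"gripper": 1, "tx": 0, "ty": 0, "tz": 0, "turn": 0}]'

```text
t: 9.95
position: [0.5851, -0.0968, 0.0255]
eef_rot: [[0.05, 0.999, -0.0], [0.999, -0.05, 0.001], [0.001, -0.0, -1.0]]
ft_force: [-0.2, -0.3, 0.9]
opening: 0.0003
```

>>> move_arm --targets '[{"gripper": 1, "tx": 0, "ty": 0, "tz": -0.007, "turn": 0}, {"gripper": 1, "tx": 0, "ty": 0, "tz": -0.003, "turn": 0}, {"gripper": 1, "tx": 0, "ty": 0, "tz": -0.002, "turn": 0}, {"gripper": 1, "tx": 0, "ty": 0, "tz": -0.001, "turn": 0}, {"gripper": 1, "tx": 0, "ty": 0, "tz": -0.001, "turn": 0}]'

```text
t: 10.37
position: [0.5853, -0.0995, 0.0123]
eef_rot: [[0.054, 0.999, 0.0], [0.999, -0.054, 0.0], [0.0, 0.0, -1.0]]
ft_force: [-8.3, 1.8, 24.8]
opening: 0.0004
```

>>> move_arm --targets '[{"gripper": 1, "tx": 0, "ty": 0, "tz": 0, "turn": 0}, {"gripper": 1, "tx": 0, "ty": 0, "tz": 0, "turn": 0}]'

```text
t: 10.53
position: [0.5853, -0.0995, 0.0124]
eef_rot: [[0.053, 0.999, 0.0], [0.999, -0.053, 0.0], [0.0, 0.0, -1.0]]
ft_force: [-4.2, 0.7, 14.0]
opening: 0.0005
```

>>> move_arm --targets '[{"gripper": 1, "tx": 0, "ty": 0, "tz": 0.0142, "turn": 0}, {"gripper": 1, "tx": -0.0015, "ty": 0.0255, "tz": 0, "turn": 0}, {"gripper": 1, "tx": -0.0015, "ty": 0.0255, "tz": 0, "turn": 0}, {"gripper": 1, "tx": 0, "ty": 0, "tz": 0, "turn": 0}, {"gripper": 1, "tx": 0, "ty": 0, "tz": 0, "turn": 0}]'

```text
t: 10.95
position: [0.5821, -0.0461, 0.0258]
eef_rot: [[0.05, 0.999, -0.0], [0.999, -0.05, 0.001], [0.0, -0.0, -1.0]]
ft_force: [-0.5, -0.0, 0.2]
opening: 0.0002
```

>>> move_arm --targets '[{"gripper": 1, "tx": 0, "ty": 0, "tz": -0.007, "turn": 0}, {"gripper": 1, "tx": 0, "ty": 0, "tz": -0.003, "turn": 0}, {"gripper": 1, "tx": 0, "ty": 0, "tz": -0.002, "turn": 0}, {"gripper": 1, "tx": 0, "ty": 0, "tz": -0.001, "turn": 0}, {"gripper": 1, "tx": 0, "ty": 0, "tz": -0.001, "turn": 0}]'

```text
t: 11.37
position: [0.5823, -0.0487, 0.0123]
eef_rot: [[0.054, 0.999, 0.0], [0.999, -0.054, -0.0], [-0.0, 0.0, -1.0]]
ft_force: [-7.2, -0.2, 22.0]
opening: 0.0005
```

>>> move_arm --targets '[{"gripper": 1, "tx": 0, "ty": 0, "tz": 0, "turn": 0}, {"gripper": 1, "tx": 0, "ty": 0, "tz": 0, "turn": 0}]'

```text
t: 11.53
position: [0.5823, -0.0487, 0.0124]
eef_rot: [[0.054, 0.999, 0.0], [0.999, -0.054, -0.0], [-0.0, 0.0, -1.0]]
ft_force: [-3.2, -0.5, 12.2]
opening: 0.0006
```

>>> move_arm --targets '[{"gripper": 1, "tx": 0, "ty": 0, "tz": 0.02, "turn": 0}, {"gripper": 1, "tx": 0, "ty": 0, "tz": 0.02, "turn": 0}, {"gripper": 1, "tx": 0, "ty": 0, "tz": 0, "turn": 0}, {"gripper": 1, "tx": 0, "ty": 0, "tz": 0, "turn": 0}]'

```text
t: 11.87
position: [0.5825, -0.048, 0.0522]
eef_rot: [[0.053, 0.999, 0.001], [0.999, -0.053, 0.0], [0.0, 0.001, -1.0]]
ft_force: [-0.6, 0.1, -0.6]
opening: 0.0004
```

```bash
python3 - <<'E'
from h import *
s=observe(); print(s['position'],s['ft_force'])
a=optics.get_image('side')['frame'];cv2.imwrite('pics/s7.png',cv2.resize(a[170:300,190:310],None,fx=4.5,fy=4.5))
E
```

```text
[ 0.58252301 -0.04801092  0.05217363] [-0.64225309  0.10433209 -0.60208576]
```

View pics/s7.png

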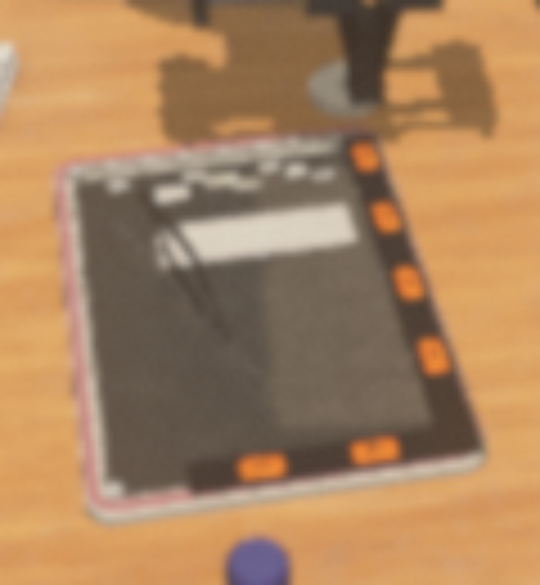

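All six clips look flush and the tablet, cap and tweezers haven't moved. Moving clear.

>>> move_arm --targets '[{"gripper": 1, "tx": 0, "ty": 0, "tz": 0.04, "turn": 0}, {"gripper": 1, "tx": 0, "ty": 0, "tz": 0.04, "turn": 0}, {"gripper": 1, "tx": 0, "ty": 0, "tz": 0.04, "turn": 0}, {"gripper": 1, "tx": -0.02, "ty": 0, "tz": 0.03, "turn": 0}, {"gripper": 1, "tx": 0, "ty": 0, "tz": 0, "turn": 0}]'

```text
t: 12.33
position: [0.5627, -0.0488, 0.2068]
eef_rot: [[0.054, 0.999, 0.006], [0.999, -0.054, 0.001], [0.001, 0.006, -1.0]]
ft_force: [0.7, -0.3, -0.8]
opening: 0.0005
```

>>> move_arm --targets '[{"gripper": 1, "tx": 0, "ty": 0.03, "tz": 0, "turn": 0}, {"gripper": 1, "tx": 0, "ty": 0.03, "tz": 0, "turn": 0}, {"gripper": 1, "tx": 0, "ty": 0.03, "tz": 0, "turn": 0}, {"gripper": 1, "tx": 0, "ty": 0, "tz": 0, "turn": 0}, {"gripper": 1, "tx": 0, "ty": 0, "tz": 0, "turn": 0}]'

```text
t: 12.75
position: [0.5614, 0.0445, 0.2002]
eef_rot: [[0.049, 0.999, -0.002], [0.999, -0.049, -0.0], [-0.0, -0.002, -1.0]]
ft_force: [-0.2, -1.3, 0.3]
opening: 0.0006
```

```bash
python3 - <<'E'
from h import *
s=observe(); print(s['t'],s['position'],s['ft_force'],np.abs(s['qd']).max())
a=optics.get_image('side');f=a['frame'];r=cv2.imread('pics/side0.png')
def corr(x0,x1,y0,y1):
    (dx,dy),q=cv2.phaseCorrelate(*[np.float32(cv2.cvtColor(i[y0:y1,x0:x1],6)) for i in(r,f)]); return round(dx,2),round(dy,2),round(q,2)
print('tablet near-left',corr(200,250,230,285),'cap',corr(235,262,285,308),'spool',corr(255,278,182,198),'pen',corr(266,298,140,168))
cv2.imwrite('pics/s8.png',cv2.resize(f[130:310,180:320],None,fx=3.3,fy=3.3))
E
```

```text
12.75 [0.56144731 0.04449359 0.2001739 ] [-0.17724185 -1.30054989  0.25727842] 0.04774952803575805
tablet near-left (0.07, 0.25, 0.97) cap (0.54, -0.01, 0.87) spool (-0.14, 0.02, 0.95) pen (0.41, 0.0, 0.93)
```

View pics/s8.png

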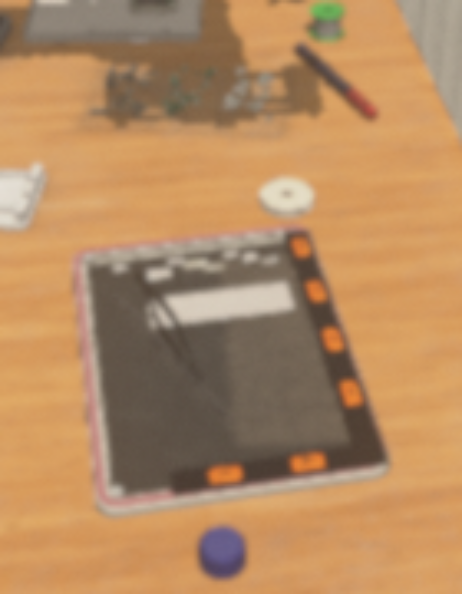

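Shifts are all well under a pixel or so, roughly 2 mm, so nothing has moved and the arm is clear. Handing in.

```bash
python3 -c "
from bench import order; print(order.finish_job())"
```

```text
the job is handed in; nothing more can be done
None
```

I pressed all six clips down in order and handed the job in at about 12.8 s; no verdict was reported. The blue cap stands by the near end of the right-hand row, so the order was clip 6, 5, 4, 3, 2, 1. I used shut fingertips and lifted only about 14 mm between clips.

**Clips:** each press stopped firmly with the fingertip 12.3–12.4 mm above the worktop, against 12 mm for fully home, which is about 4.6 mm of travel. The vertical force read 8–25 N. The last side view shows all six clips flush. I could not read the clip joints directly, so this rests on fingertip height, force and that picture.

**Other things:** comparing side views from before and after, the tablet, cap, spool and pen moved 0.6 px or less, about 2 mm. I checked the tweezers only by eye, and they look unmoved. The arm finished clear at about 0.20 m height, with no contact force above sensor noise.

**Disagreements:** the clip positions from the different cameras differed by 2–3 mm, apart from rough readings of the first two clips that were off by up to about 6 mm. The fingertip also slid 1–3 mm sideways during some presses. Neither mattered against the size of the clips.

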